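# Hold the butterfly bay's sprung lid at its vent marker

## Robot

A 7-joint arm with a two-finger parallel gripper is mounted at the origin on the work surface. World frame = base frame: x ahead of the robot, y to its left, z up, the work surface at z = 0. Lengths are in m, angles in rad, forces in N, time in s.
With the tool pointing down it reaches from about 0.425 to 0.975 m from the base axis. Payload 16.7 kg.
Tool frame: the origin (TCP) lies on the front face of the gripper's body, between the roots of the fingers; the fingertips stand 73 mm ahead of it and the grasp point (between the pads) lies r.grasp_offset ahead of it (r.grasp_offset is the distance from the TCP to the grasp point, in m); z points along the fingers, y is the line along which they close (so a half turn about z gives the same grasp; the last joint's range is limited). The gripper opens to 85 mm and grips with 20 to 120 N. Pads are 22 mm wide; open, the fingers measure 114 mm over their backs; the gripper's body (76 mm by 85 mm) begins 54 mm behind the grasp point. The pads swing forward as they close: fully open they stand 13 mm farther back than shut.
Start: joints at [-1.47, 0.426, 0.074, 1.606, -0.034, 1.111, -0.067], TCP at [0.168, 0.654, 0.304] pointing down, gripper open.
Joint ranges: [-2.85, 2.85], [-0.5, 2.14], [-1.23, 1.37], [0.21, 2.46], [-1.02, 4.16], [0.16, 2.05], [-2.73, 2.73]. Speed limits (rad/s): [1.89, 1.89, 2.39, 2.39, 3.01, 3.01, 3.01].

## Interface

Orientations are given as a unit quaternion [x, y, z, w].
In Python, from bench import sense, eyes, job, r gives the robot as it stands.
- The arm moves only by the tool apply_moves, never from a script. Its argument "motion" is a list of rows, each an object of numbers: "dx", "dy", "dz": the shift along the tool's x, y, z in m; "roll": the turn about the tool's z in rad. In form: [{"dx": .., "dy": .., "dz": .., "roll": ..}, ...]. A call has 1 to 20 rows; each row shifts and turns the commanded pose from where the row before left it, along the tool's axes as they then stand; what a row does not reach is not made up. A row lasts 1/12 s, in which the tool goes at most 41.7 mm and 7.16 degrees, less where a joint would pass 70% of its speed; a pose out of reach is approached as far as the arm can. A call is refused whole if a number of a shift passes 0.0417 or a number of a turn 0.125, either way. A call with a gripper value outside its range is refused whole. "grip" is the opening, from -1 (shut) to 1 (fully open), set as the call begins (left out, the last holds). The fingers move at their own pace and stop on an object; "squeeze" is the grip in N (left out, the last holds). Time passes only in rows, so rows that do not move let the fingers close. It gives the time, the measured TCP pose, the force, the opening and the grip force at its end, in the units of the state.
- sense(): the state, without advancing time (a new reading comes with each control period).
- eyes.camera(name): name is "scene" or "top" or "wrist"; returns a dict with "image" (384x512x3 uint8, blue, green, red), "mtx" (3x3 intrinsics, pixels), "k1" (the pictures are not rectified: a ray, as slopes to the right and down, at radius r is drawn at 1 + k1 r^2 times it, then the intrinsics apply), "position" and "attitude" of the camera in the world. Camera axes: x right, y down, z forward; pixel columns grow to the right and rows downward; lengths in m; the calibration is good to about 2 mm. A picture is of the moment at which its call begins. There is no depth.
- job.finish_job(): hands the job in; it is judged then, once.
Trained networks look in the newest picture that a camera, given by its name, has taken for a name from the list of things; names that differ only in an ending like _2 or _b are one class to them, and where a whole thing is asked for, a point or a joint stands for the part that bears it (a point fixed in the world has none). Each returns a list of dicts, best first, with "score" (0 to 1); they miss things now and then, are a little off and sometimes report something else, mostly with a low value. They report only what shows in the picture. A call takes as long as a camera call.
- eyes.spot_in(camera, target): "bbox" ([left, top, right, bottom] in pixels, round what is visible of it).
- eyes.outline_of(camera, target): "pixels" (384x512 bool, what is visible of it) and "bbox" ([left, top, right, bottom] in pixels, round what is visible of it).
The state is a dict: "time": time; "q": joint angles; "joint_velocities": joint speeds; "tau": joint torques, N m; "tool_pos": TCP position; "ee_rot": TCP orientation; "contact_force": force on the tool from outside, world axes, zero at the start; "torque": the same for the moment, N m; "grip_width": finger opening in m; "finger_force": force on a finger pad.
Only numpy, scipy, OpenCV 4.12 (cv2) and the standard library are available. Lean on these libraries where they do the work, as an engineer would, in place of code of your own. Each camera call takes 0.05 s, during which the arm holds its last target. There are 200 camera calls.

## Task

The butterfly in the twin-bay warming chamber needs airing: see which bay its dish is in, take that bay's sprung lid by its bar handle and raise it smoothly, without swinging it wide open, until the lid's white pointer stands at the red marker on that bay's quadrant. Finish while still holding the handle with the lid steady at the marker, since it snaps shut if let go. Keep the other lid shut, and leave the markers, what is in the bays and everything else on the bench as they are.

Things in the scene. Friction and masses are not known exactly. Their poses are not given: they have to be found in the camera images.
- chamber: Cream twin-bay warming chamber, fixed, 240 (x) x 320 (y) x 120 mm high. Origin under its centre; own +x to the hinges at the back, -x to the panel and handles, +y to the left bay. Each well has its own lid (200 x 146 mm, clear window, grey frame). Outside each lid, at own y = +-167 mm, stands an aluminium quadrant plate about the hinge axis, rim radius 120 mm, top 245 mm above the bench.
- dish: Clear round petri dish, 92 mm across, 14 mm high, with an orange and black butterfly; loose, in one of the two wells. Origin under its centre.
- cardbox: White card specimen box, 72 x 72 x 28 mm, loose in the other well. Origin under its centre.
- bay_left (a point): Centre of the left well's floor (well 170 x 140 mm, floor 75 mm above the bench, 45 mm deep). Axes as the chamber's.
- bay_right (a point): Centre of the right well's floor, likewise.
- lid_angle_left (a joint): the hinge of the left bay's sprung lid, rad: 0 shut, grows as the front edge is raised, stop at 1.25. Torsion spring plus weight pull it shut: at the handle, along its arc, about 5.5 N to start it and 7 to 10 N at the marker (its weight varies a little); let go, it snaps shut.
- lid_left: The left lid with its handle and pointer. Origin on the hinge axis, which runs along the chamber's y, over the middle of the lid's width, 126 mm above the bench; own axes equal the chamber's when shut, and the lid runs 200 mm from it towards own -x.
- handle_left (a point): Steel bar handle on top of the left lid near its front edge: bar 12 mm thick, along the chamber's y, 86 mm free between its end posts, axis 40 mm above the window. This point is the bar's middle: 180 mm in front of and 42 mm above the hinge axis with the lid shut. Turns with the lid: own axes equal the chamber's when shut; the round bar can turn between the fingers.
- pointer_left (a point): White pointer on the outer edge of the left lid that reaches over the rim of the quadrant; this point lies 131 mm from the hinge axis, in line with it and level with it when the lid is shut (own y +98 mm from the lid's middle). It turns with the lid.
- marker_angle_left (a joint): Angle of the red marker clamped on the left quadrant, rad, on the same scale as lid_angle_left: when both values are equal the white pointer stands at the red marker. Set somewhere between 0.30 and 0.85; stiff, stays where it is.
- mark_left (a point): Outer end of the left red marker (32 x 14 mm, 14 mm thick, with a dark thumbscrew), on the outer face of the quadrant, 122 mm from the hinge axis. Its own x axis turns with the marker as the lid's does with the lid.
- lid_angle_right (a joint): the hinge of the right bay's sprung lid, rad: 0 shut, grows as the front edge is raised, stop at 1.25. Torsion spring plus weight pull it shut: at the handle, along its arc, about 5.5 N to start it and 7 to 10 N at the marker (its weight varies a little); let go, it snaps shut.
- lid_right: The right lid with its handle and pointer. Origin on the hinge axis, which runs along the chamber's y, over the middle of the lid's width, 126 mm above the bench; own axes equal the chamber's when shut, and the lid runs 200 mm from it towards own -x.
- handle_right (a point): Steel bar handle on top of the right lid near its front edge: bar 12 mm thick, along the chamber's y, 86 mm free between its end posts, axis 40 mm above the window. This point is the bar's middle: 180 mm in front of and 42 mm above the hinge axis with the lid shut. Turns with the lid: own axes equal the chamber's when shut; the round bar can turn between the fingers.
- pointer_right (a point): White pointer on the outer edge of the right lid that reaches over the rim of the quadrant; this point lies 131 mm from the hinge axis, in line with it and level with it when the lid is shut (own y -98 mm from the lid's middle). It turns with the lid.
- marker_angle_right (a joint): Angle of the red marker clamped on the right quadrant, rad, on the same scale as lid_angle_right: when both values are equal the white pointer stands at the red marker. Set somewhere between 0.30 and 0.85; stiff, stays where it is.
- mark_right (a point): Outer end of the right red marker (32 x 14 mm, 14 mm thick, with a dark thumbscrew), on the outer face of the quadrant, 122 mm from the hinge axis. Its own x axis turns with the marker as the lid's does with the lid.
- dish_stack: Stack of eight empty petri dishes, 92 mm across, 112 mm high; loose bystander. Origin under its centre.
- short_stack: Stack of four empty petri dishes, 88 mm across, 56 mm high; loose bystander. Origin under its centre.
- wash_bottle: White wash bottle, 66 mm across, 208 mm high with its spout; loose bystander. Origin under its centre.
- pen_case: Navy blue pen case, 165 x 62 x 26 mm; loose bystander. Origin under its centre.
- forceps: Steel forceps, 120 mm long, lying; loose bystander. Origin under the middle.
- box_tray: Open white card box, 120 x 90 x 30 mm; loose bystander. Origin under its centre.

How it is judged:
At the end, for the whole second after the job is handed in: The lid of the bay that holds the butterfly dish is at its red marker (pointer within 4 degrees of it), steady, with the fingers still on its bar handle, bearing with more than 2 N; the other lid is shut. The program finishes while holding (((y of dish in the frame of chamber above 0 m and angle between the x axis of lid_left and the x axis of mark_left, either way round below 0.07 rad and value of joint lid_angle_left above 0.2 rad and velocity of joint lid_angle_left between -0.15 and 0.15 rad/s and contact force between lid_left and the fingers above 2 N and distance between the grasp point and handle_left below 0.06 m and value of joint lid_angle_right below 0.05 rad) or (y of dish in the frame of chamber below 0 m and angle between the x axis of lid_right and the x axis of mark_right, either way round below 0.07 rad and value of joint lid_angle_right above 0.2 rad and velocity of joint lid_angle_right between -0.15 and 0.15 rad/s and contact force between lid_right and the fingers above 2 N and distance between the grasp point and handle_right below 0.06 m and value of joint lid_angle_left below 0.05 rad))); the arm keeps its last pose, push and grip.
It fails at once if the lid of the bay without the butterfly is opened (more than 0.1 rad) ((y of dish in the frame of chamber above 0 m and value of joint lid_angle_right above 0.1 rad) or (y of dish in the frame of chamber below 0 m and value of joint lid_angle_left above 0.1 rad)).
It fails at once if a lid is swung wide open (past 1.05 rad, 60 degrees), flung up or let snap shut (faster than 2.5 rad/s) (value of joint any of lid_angle_left, lid_angle_right above 1.05 rad or velocity of joint any of lid_angle_left, lid_angle_right above 2.5 rad/s or velocity of joint any of lid_angle_left, lid_angle_right below -2.5 rad/s).
It fails at once if a red marker is shifted (by more than 6 mm) (distance of any of mark_left, mark_right from where it was at the start of the episode above 0.006 m).
It fails at once if the dish or the card box in the bays is moved (by more than 15 mm) (distance of any of dish, cardbox from where it was at the start of the episode above 0.015 m).
It fails at once if something else on the bench is moved (by more than 30 mm) (distance of any of dish_stack, short_stack, wash_bottle, pen_case, forceps, box_tray from where it was at the start of the episode above 0.03 m).
It also fails if it takes over 35 s, if anything falls off the work surface, if the arm or the gripper's body presses on something with over 40 N, if the wrist force passes 120 N, or if a joint passes its speed limit or range.

## Working session

There is one attempt and no reset: what is moved stays moved. The work goes in short steps, Python scripts to look and compute and a tool call to move; the robot and the scene stay as the last step left them, time stands still between calls to the robot, and variables do not carry over. Pictures are saved under pics/ and viewed, at most 10 in all, crops included, and the job is handed in when it is done.

Besides the shell and the picture viewer there is one more tool, called after "Emit:" in YAML: its name, and indented under it one key for each argument. apply_moves: Moves the arm, as the interface text tells. Its arguments: {"type":"object","properties":{"motion":{"type":"array"},"grip":{"type":"number"},"squeeze":{"type":"number"}},"required":["motion"]}

```bash
mkdir -p pics; python3 - <<'E'
from bench import sense, eyes, r
import cv2,numpy as np
s=sense();print({k:np.round(v,3) for k,v in s.items()},r.grasp_offset)
ims=[]
for c in("scene","top"):
    d=eyes.camera(c);ims.append(d["image"]);print(c,d["mtx"].tolist(),d["k1"],d["position"],d["attitude"])
    for t in("chamber","dish","cardbox","handle_left","handle_right","mark_left","mark_right","pointer_left","pointer_right"):
        print(t,[(np.round(o["bbox"]).tolist(),round(o["score"],2)) for o in eyes.spot_in(c,t)[:3]])
    cv2.imwrite(f"pics/{c}.png",cv2.resize(d["image"],(800,600)))
E
```

```text
{'time': np.float64(0.0), 'q': array([-1.47 ,  0.427,  0.074,  1.607, -0.034,  1.111, -0.067]), 'joint_velocities': array([-0.001, -0.001, -0.001, -0.002,  0.001, -0.002,  0.001]), 'tau': array([ 0.0000e+00, -9.4983e+01,  3.7610e+00, -4.6350e+01,  1.9000e-02,
        1.0000e-02,  0.0000e+00]), 'tool_pos': array([0.167, 0.654, 0.303]), 'ee_rot': array([ 0.125,  0.992, -0.001, -0.   ]), 'contact_force': array([-0.303, -1.122, -0.215]), 'torque': array([ 0.002,  0.009, -0.019]), 'finger_force': np.float64(0.0), 'grip_width': np.float64(0.085)} 0.0539
scene [[459.5612298632863, 0.0, 256.86647078609275], [0.0, 459.5612298632863, 190.91231298631988], [0.0, 0.0, 1.0]] -0.06755083859809144 [ 1.23175332 -0.27490399  1.20468599] [ 0.81438733  0.50225906 -0.15334423 -0.24697095]
chamber []
dish [([226.0, 145.0, 309.0, 217.0], 0.27)]
cardbox [([282.0, 112.0, 314.0, 151.0], 0.73)]
handle_left [([227.0, 146.0, 305.0, 214.0], 0.69)]
handle_right [([184.0, 174.0, 271.0, 255.0], 0.62), ([225.0, 145.0, 310.0, 220.0], 0.21)]
mark_left []
mark_right [([180.0, 144.0, 318.0, 281.0], 0.26)]
pointer_left [(
[... 206 characters left out ...]
.61356801810695], [0.0, 0.0, 1.0]] -0.05049528888088967 [0.39733291 0.04586731 1.35150597] [-0.69573847  0.71543129 -0.04267021  0.04780478]
chamber [([192.0, 121.0, 342.0, 250.0], 0.75)]
dish []
cardbox [([188.0, 118.0, 341.0, 247.0], 0.37)]
handle_left [([201.0, 149.0, 278.0, 237.0], 0.73)]
handle_right [([256.0, 129.0, 343.0, 217.0], 0.8), ([365.0, 147.0, 399.0, 208.0], 0.6), ([330.0, 142.0, 337.0, 157.0], 0.31)]
mark_left []
mark_right [([148.0, 237.0, 189.0, 275.0], 0.2)]
pointer_left [([202.0, 149.0, 281.0, 236.0], 0.76), ([259.0, 126.0, 342.0, 216.0], 0.48)]
pointer_right [([258.0, 127.0, 340.0, 216.0], 0.64), ([190.0, 117.0, 343.0, 246.0], 0.52), ([199.0, 150.0, 280.0, 241.0], 0.45)]
```

View pics/scene.png

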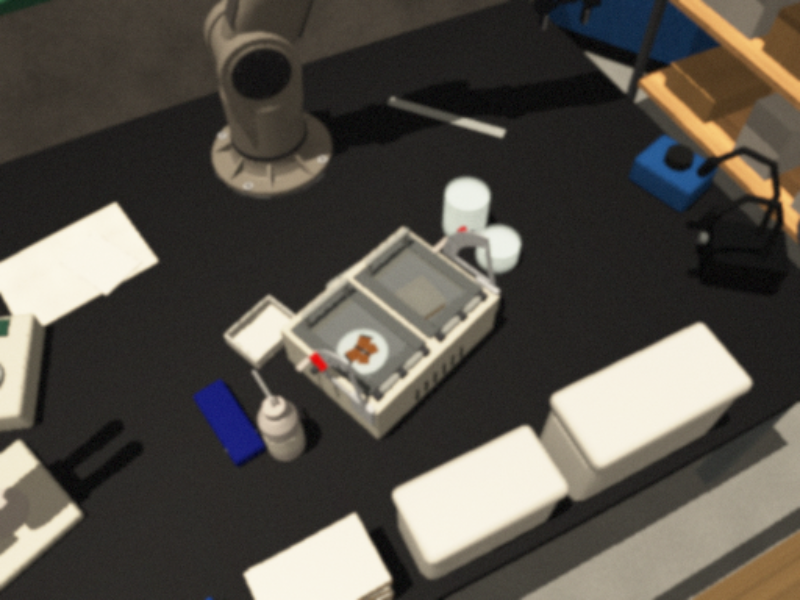

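View pics/top.png

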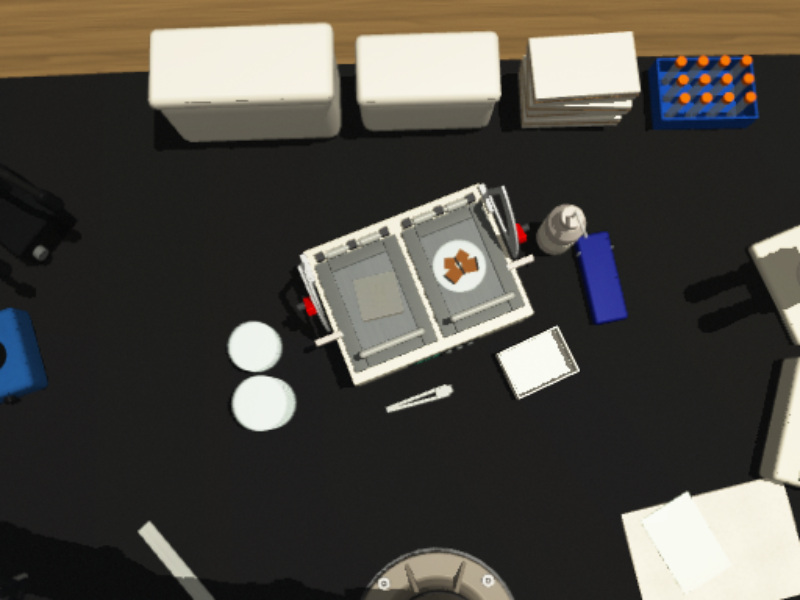

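The butterfly dish is in the right bay: scene (362,350), top (460,265). The red marker shows at scene (318,362) and top (521,234), and the right handle bar at top (480,308). I'll fit the chamber pose next.

```bash
cat > h.py <<'E'
import numpy as np,cv2
from scipy.spatial.transform import Rotation as R
from scipy.optimize import least_squares
def proj(d,P):
    p=(np.atleast_2d(P)-d["position"])@R.from_quat(d["attitude"]).as_matrix()
    s=p[:,:2]/p[:,2:]; s=s*(1+d["k1"]*(s**2).sum(1,keepdims=True))
    return s@d["mtx"][:2,:2].T+d["mtx"][:2,2]
def C(x,p):  # chamber->world
    c,s=np.cos(x[2]),np.sin(x[2]); p=np.atleast_2d(p)
    return np.c_[x[0]+c*p[:,0]-s*p[:,1],x[1]+s*p[:,0]+c*p[:,1],p[:,2]]
def red(im):
    h=cv2.cvtColor(im,cv2.COLOR_BGR2HSV);m=((h[...,0]<8)|(h[...,0]>172))&(h[...,1]>170)&(h[...,2]>90)
    n,l,st,ce=cv2.connectedComponentsWithStats(m.astype(np.uint8));return [(st[i].tolist(),ce[i].round(1).tolist()) for i in range(1,n) if st[i][4]>8]
E
python3 - <<'E'
from h import *
from bench import eyes
T,S=eyes.camera("top"),eyes.camera("scene")
k=.64
cor=np.array([[-.12,.16,.12],[-.12,-.16,.12],[.12,.16,.12],[.12,-.16,.12]])
tp=np.array([[354,383],[532,312],[303,257],[484,187]])*k
def f(x):
    return (proj(T,C(x,cor))-tp).ravel()
x=least_squares(f,[.6,0,.3]).x;print(x,f(x).round(1))
print("lids handle R predicted in top800", [proj(T,C(x,[[hx-.18,yy,.168]]))/k for hx in(.09,.1,.11) for yy in (-.075,)])
print("red top",red(T["image"]),"scene",red(S["image"]))
np.savetxt("x.txt",x)
print("corners in scene800",(proj(S,C(x,cor))/k).round())
for n,d,(u,v) in(("ct",T,(307,190)),("cs",S,(215,215))):
    c=d["image"][v-75:v+75,u-100:u+100];cv2.imwrite(f"pics/{n}.png",cv2.resize(c,(800,600),interpolation=cv2.INTER_CUBIC))
E
```

```text
[0.59460535 0.01743763 0.34635245] [ 0.5  2.   1.7  2.1  0.4 -2.8 -2.6 -1.4]
lids handle R predicted in top800 [array([[483.42920521, 313.74601522]]), array([[481.0598922 , 307.96150879]]), array([[478.69466533, 302.18840857]])]
red top [([330, 143, 7, 13, 55], [333.1, 149.3]), ([194, 190, 9, 12, 62], [197.6, 195.7])] scene [([199, 227, 10, 10, 61], [203.5, 231.5])]
corners in scene800 [[402. 225.]
 [278. 326.]
 [497. 295.]
 [374. 411.]]
```

View pics/ct.png

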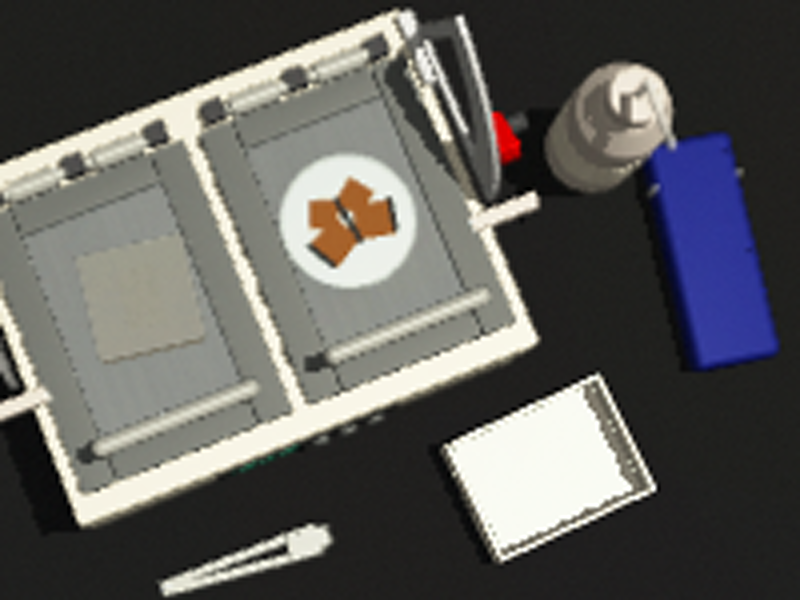

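View pics/cs.png

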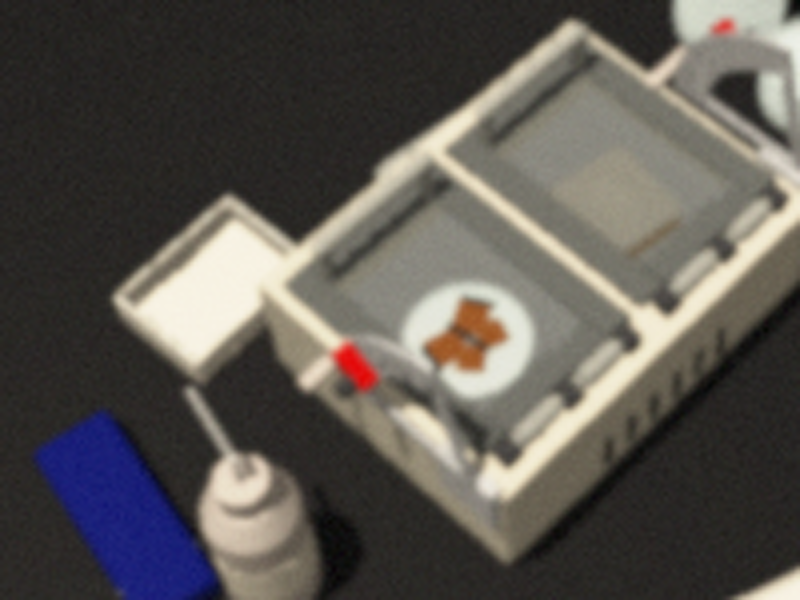

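```bash
cat > fit.py <<'E'
from h import *
from bench import eyes
T,S=eyes.camera("top"),eyes.camera("scene")
o=lambda u,v,a:np.array(a)/4+[u-100,v-75]
tt=o(307,190,[[85,525],[538,340],[403,329],[176,421]]); ss=o(215,215,[[572,22],[267,292],[505,490]])
def f(x):
    hx,yl=x[3:5]
    a=proj(T,C(x,[[-.12,.16,.12],[-.12,-.16,.12],[hx-.18,-yl,.168],[hx-.18,yl,.168]]))-tt
    b=proj(S,C(x,[[-.12,.16,.12],[-.12,-.16,.12],[.12,-.16,.12]]))-ss
    return np.r_[a.ravel(),b.ravel(),(yl-.076)/.001]
x=least_squares(f,[.6,0,.3,.1,.076],loss="soft_l1").x
if __name__=="__main__":
    print(x,f(x).round(1));np.savetxt("x.txt",x)
    def mk(t,rr=.106,y=-.177): return C(x,[[x[3]-rr*np.cos(t),y,.126+rr*np.sin(t)]])
    for n,d,c in(("scene",S,[203.5,231.5]),("top",T,[333.1,149.3])):
        for y in(-.174,-.178):
            g=lambda t:(proj(d,mk(t[0],y=y))[0]-c)
            q=least_squares(g,[.5]);print(n,y,q.x,g(q.x).round(1))
    print("handle",C(x,[[x[3]-.18,-x[4],.168]]),"hinge",C(x,[[x[3],-x[4],.126]]))
E
python3 fit.py
```

```text
[0.59807778 0.02057792 0.35886059 0.09453924 0.07608135] [-1.6  0.  -0.4 -0.4  0.3 -0.1  0.5 -0.2 -0.3 -1.4 -2.5 -3.1  0.5  1.5
  0.1]
scene -0.174 [0.30389888] [-1.1 -0.4]
scene -0.178 [0.5212651] [-0.6 -1.3]
top -0.174 [0.52472761] [-2.4  0.3]
top -0.178 [0.50949491] [-0.9  0.1]
handle [[ 0.54478143 -0.08067135  0.168     ]] hinge [[ 0.713315   -0.01745397  0.126     ]]
```

Emit:
apply_moves:
  motion:
    - {"dz": -0.025}
    - {"dz": -0.025}
    - {"dz": -0.025}
    - {"dx": -0.018, "dy": -0.02}
    - {"dx": -0.018, "dy": -0.02}
    - {"dx": -0.018, "dy": -0.02}
    - {"dx": -0.018, "dy": -0.02}
    - {"dx": -0.018, "dy": -0.02}
    - {"dx": -0.018, "dy": -0.02}
    - {"dx": -0.018, "dy": -0.02}
    - {"dx": -0.018, "dy": -0.02}
    - {"dx": -0.018, "dy": -0.02}
    - {"dx": -0.018, "dy": -0.02}
    - {"dx": -0.018, "dy": -0.02}
    - {"dx": -0.018, "dy": -0.02}
    - {"dx": -0.018, "dy": -0.02}
    - {"dx": -0.018, "dy": -0.02}
    - {"dx": -0.018, "dy": -0.02}
    - {"dx": -0.018, "dy": -0.02}
    - {"dx": -0.018, "dy": -0.02}
  grip: 1

```text
invalid input at $.motion[0]: expected keys dx, dy, dz, roll
```

Emit:
apply_moves:
  motion:
    - {"dx": 0, "dy": 0, "dz": -0.025, "roll": 0}
    - {"dx": 0, "dy": 0, "dz": -0.025, "roll": 0}
    - {"dx": 0, "dy": 0, "dz": -0.025, "roll": 0}
    - {"dx": -0.018, "dy": -0.02, "dz": 0, "roll": 0}
    - {"dx": -0.018, "dy": -0.02, "dz": 0, "roll": 0}
    - {"dx": -0.018, "dy": -0.02, "dz": 0, "roll": 0}
    - {"dx": -0.018, "dy": -0.02, "dz": 0, "roll": 0}
    - {"dx": -0.018, "dy": -0.02, "dz": 0, "roll": 0}
    - {"dx": -0.018, "dy": -0.02, "dz": 0, "roll": 0}
    - {"dx": -0.018, "dy": -0.02, "dz": 0, "roll": 0}
    - {"dx": -0.018, "dy": -0.02, "dz": 0, "roll": 0}
    - {"dx": -0.018, "dy": -0.02, "dz": 0, "roll": 0}
    - {"dx": -0.018, "dy": -0.02, "dz": 0, "roll": 0}
    - {"dx": -0.018, "dy": -0.02, "dz": 0, "roll": 0}
    - {"dx": -0.018, "dy": -0.02, "dz": 0, "roll": 0}
    - {"dx": -0.018, "dy": -0.02, "dz": 0, "roll": 0}
    - {"dx": -0.018, "dy": -0.02, "dz": 0, "roll": 0}
  grip: 1

```text
time: 2.62
tool_pos: [0.3426, 0.3188, 0.3791]
ee_rot: [0.125, 0.992, 0.0, 0.0]
contact_force: [0.3, -0.4, 1.0]
grip_width: 0.0853
finger_force: 0.0
```

Emit:
apply_moves:
  motion:
    - {"dx": -0.0195, "dy": -0.0225, "dz": 0, "roll": 0}
    - {"dx": -0.0195, "dy": -0.0225, "dz": 0, "roll": 0}
    - {"dx": -0.0195, "dy": -0.0225, "dz": 0, "roll": 0}
    - {"dx": -0.0195, "dy": -0.0225, "dz": 0, "roll": 0}
    - {"dx": -0.0195, "dy": -0.0225, "dz": 0, "roll": 0}
    - {"dx": -0.0195, "dy": -0.0225, "dz": 0, "roll": 0}
    - {"dx": -0.0195, "dy": -0.0225, "dz": 0, "roll": 0}
    - {"dx": -0.0195, "dy": -0.0225, "dz": 0, "roll": 0}
    - {"dx": -0.0195, "dy": -0.0225, "dz": 0, "roll": 0}
    - {"dx": -0.0195, "dy": -0.0225, "dz": 0, "roll": 0}
    - {"dx": -0.0195, "dy": -0.0225, "dz": 0, "roll": 0}
    - {"dx": -0.0195, "dy": -0.0225, "dz": 0, "roll": 0}
    - {"dx": -0.0195, "dy": -0.0225, "dz": 0, "roll": 0}
    - {"dx": -0.0195, "dy": -0.0225, "dz": 0, "roll": 0}
    - {"dx": 0, "dy": 0, "dz": 0, "roll": 0.12}
    - {"dx": 0, "dy": 0, "dz": 0, "roll": 0.12}
    - {"dx": 0, "dy": 0, "dz": 0, "roll": 0.12}
    - {"dx": 0, "dy": 0, "dz": 0, "roll": 0.12}
    - {"dx": 0, "dy": 0, "dz": 0, "roll": 0.12}
    - {"dx": 0, "dy": 0, "dz": 0, "roll": 0.12}

```text
time: 4.28
tool_pos: [0.5284, -0.0529, 0.379]
ee_rot: [0.469, 0.883, 0.0, 0.0]
contact_force: [0.5, -0.2, 0.2]
grip_width: 0.0855
finger_force: 0.0
```

Emit:
apply_moves:
  motion:
    - {"dx": 0, "dy": 0, "dz": 0, "roll": 0.118}
    - {"dx": 0, "dy": 0, "dz": 0, "roll": 0.118}
    - {"dx": 0, "dy": 0, "dz": 0, "roll": 0}
    - {"dx": 0, "dy": 0, "dz": 0, "roll": 0}

```text
time: 4.62
tool_pos: [0.5284, -0.0527, 0.379]
ee_rot: [0.566, 0.825, 0.0, 0.0]
contact_force: [-0.1, 0.1, 0.3]
grip_width: 0.0853
finger_force: 0.0
```

```bash
python3 - <<'E'
from h import *
from bench import sense,eyes
s=sense();print(s["tool_pos"],R.from_quat(s["ee_rot"]).as_matrix().round(3).tolist(),s["q"].round(2))
x=np.loadtxt("x.txt");W=eyes.camera("wrist");im=cv2.resize(W["image"],(800,600))
H=[[x[3]-.18,-x[4]+a,.168] for a in(-.043,0,.043)]
p=proj(W,C(x,H))/.64;print(p.round())
for a in p: cv2.circle(im,tuple(int(v) for v in a),4,(0,255,0),1)
cv2.imwrite("pics/w1.png",im);cv2.imwrite("w.png",W["image"])
print(red(W["image"]))
import pickle;pickle.dump(W,open("W.pkl","wb"))
E
```

```text
[ 0.52840038 -0.05270929  0.3789715 ] [[-0.36, 0.933, 0.0], [0.933, 0.36, 0.0], [0.0, 0.0, -1.0]] [-0.77  0.15  0.85  1.87 -0.12  1.17  0.49]
[[410. 386.]
 [411. 320.]
 [412. 247.]]
[([338, 303, 20, 17, 174], [345.3, 312.4])]
```

View pics/w1.png

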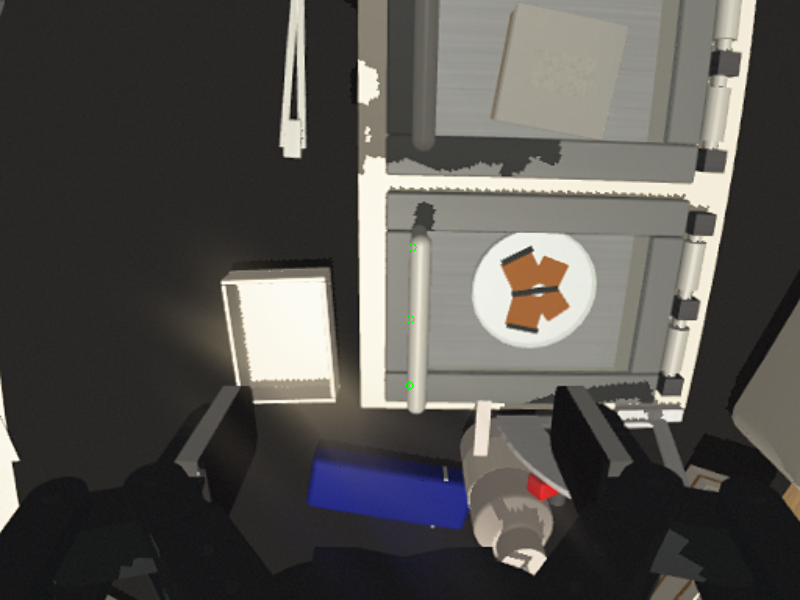

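```bash
cat > fit2.py <<'E'
from fit import *
import pickle
W=pickle.load(open("W.pkl","rb"))
ww=np.array([[419,322],[361,408]])*.64
def f2(x):
    return np.r_[f(x),(proj(W,C(x,[[x[3]-.18,-x[4],.168],[-.12,-.16,.12]]))-ww).ravel()/1.]
x=least_squares(f2,[.6,0,.3,.1,.076],loss="soft_l1").x
print(x,f2(x).round(1));np.savetxt("x.txt",x)
h=C(x,[[x[3]-.18,-x[4],.168]])[0];print("handle",h)
from bench import sense
s=sense();M=R.from_quat(s["ee_rot"]).as_matrix();print("tool shift to handle xy",(M.T@(h-s["tool_pos"])).round(4))
def mk(t,y,rr=.106): return C(x,[[x[3]-rr*np.cos(t),y,.126+rr*np.sin(t)]])
g=lambda p:np.r_[proj(S,mk(*p))[0]-[203.5,231.5],(proj(T,mk(*p))[0]-[333.1,149.3])/2,(p[1]+.177)/.002]
q=least_squares(g,[.5,-.177]);print("marker",q.x,g(q.x).round(1))
for t in (.4,.5,.6): print(t,proj(S,mk(t,-.177)).round(1),proj(T,mk(t,-.177)).round(1))
E
python3 fit2.py
```

```text
[0.59828929 0.01940836 0.36424092 0.09851189 0.07604568] [-0.8  0.2  0.1 -0.9  0.2 -1.9  0.7 -1.7 -1.  -1.2 -2.8 -2.5  0.5  1.8
  0.  -0.5  0.1  0.1 -1.9]
handle [ 0.54923777 -0.08067764  0.168     ]
tool shift to handle xy [-0.0335  0.0094  0.211 ]
marker [ 0.45734739 -0.17712566] [-0.   0.3 -0.7 -0.1 -0.1]
0.4 [[203.  232.2]] [[331.7 150.4]]
0.5 [[203.9 231.5]] [[331.5 147.9]]
0.6 [[205.1 231.1]] [[331.2 145.1]]
```

Emit:
apply_moves:
  motion:
    - {"dx": -0.0168, "dy": 0.0048, "dz": 0, "roll": 0}
    - {"dx": -0.0168, "dy": 0.0048, "dz": 0, "roll": 0}
    - {"dx": 0, "dy": 0, "dz": 0.025, "roll": 0}
    - {"dx": 0, "dy": 0, "dz": 0.025, "roll": 0}
    - {"dx": 0, "dy": 0, "dz": 0.025, "roll": 0}
    - {"dx": 0, "dy": 0, "dz": 0.025, "roll": 0}
    - {"dx": 0, "dy": 0, "dz": 0, "roll": 0}
    - {"dx": 0, "dy": 0, "dz": 0, "roll": 0}

```text
time: 5.43
tool_pos: [0.549, -0.0811, 0.2787]
ee_rot: [0.567, 0.824, -0.001, -0.001]
contact_force: [-0.6, -0.3, -0.2]
grip_width: 0.0853
finger_force: 0.0
```

```bash
python3 - <<'E'
from h import *
from bench import sense,eyes
s=sense();print(s["tool_pos"])
x=np.loadtxt("x.txt");W=eyes.camera("wrist");im=cv2.resize(W["image"],(800,600))
p=proj(W,C(x,[[x[3]-.18,-x[4]+a,.168] for a in(-.043,0,.043)]))/.64;print(p.round())
for a in p: cv2.circle(im,tuple(int(v) for v in a),4,(0,255,0),1)
cv2.imwrite("pics/w2.png",im)
E
```

```text
[ 0.54900098 -0.08107353  0.27869711]
[[403. 436.]
 [403. 338.]
 [403. 226.]]
```

View pics/w2.png

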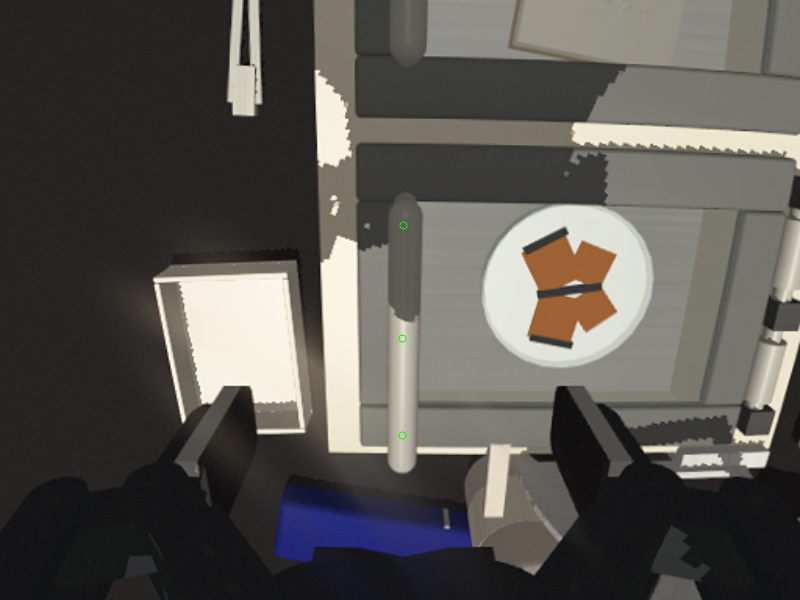

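The bar runs from (405,195) to (402,472), on my predicted points and midway between the fingers. I'll descend and grip.

Emit:
apply_moves:
  motion:
    - {"dx": 0, "dy": 0, "dz": 0.019, "roll": 0}
    - {"dx": 0, "dy": 0, "dz": 0.019, "roll": 0}
    - {"dx": 0, "dy": 0, "dz": 0.018, "roll": 0}
    - {"dx": 0, "dy": 0, "dz": 0, "roll": 0}
    - {"dx": 0, "dy": 0, "dz": 0, "roll": 0}

```text
time: 5.9
tool_pos: [0.5498, -0.081, 0.2242]
ee_rot: [0.567, 0.824, 0.0, 0.0]
contact_force: [0.4, 0.7, 0.3]
grip_width: 0.085
finger_force: 0.0
```

Emit:
apply_moves:
  motion:
    - {"dx": 0, "dy": 0, "dz": 0, "roll": 0}
    - {"dx": 0, "dy": 0, "dz": 0, "roll": 0}
    - {"dx": 0, "dy": 0, "dz": 0, "roll": 0}
    - {"dx": 0, "dy": 0, "dz": 0, "roll": 0}
    - {"dx": 0, "dy": 0, "dz": 0, "roll": 0}
    - {"dx": 0, "dy": 0, "dz": 0, "roll": 0}
    - {"dx": 0, "dy": 0, "dz": 0, "roll": 0}
    - {"dx": 0, "dy": 0, "dz": 0, "roll": 0}
    - {"dx": 0, "dy": 0, "dz": 0, "roll": 0}
    - {"dx": 0, "dy": 0, "dz": 0, "roll": 0}
    - {"dx": 0, "dy": 0, "dz": 0, "roll": 0}
    - {"dx": 0, "dy": 0, "dz": 0, "roll": 0}
  grip: -1
  squeeze: 60

```text
time: 6.9
tool_pos: [0.5488, -0.0811, 0.223]
ee_rot: [0.568, 0.823, -0.0, -0.001]
contact_force: [-5.8, -0.4, 7.2]
grip_width: 0.01
finger_force: 58.5
```

Emit:
apply_moves:
  motion:
    - {"dx": 0, "dy": 0.0015, "dz": -0.006, "roll": 0}
    - {"dx": 0, "dy": 0.0017, "dz": -0.0059, "roll": 0}
    - {"dx": 0, "dy": 0.0019, "dz": -0.0059, "roll": 0}
    - {"dx": 0, "dy": 0.0021, "dz": -0.0058, "roll": 0}
    - {"dx": 0, "dy": 0.0023, "dz": -0.0057, "roll": 0}
    - {"dx": 0, "dy": 0.0025, "dz": -0.0056, "roll": 0}
    - {"dx": 0, "dy": 0, "dz": 0, "roll": 0}
    - {"dx": 0, "dy": 0, "dz": 0, "roll": 0}

```text
time: 7.57
tool_pos: [0.5596, -0.0771, 0.258]
ee_rot: [0.568, 0.823, -0.001, -0.001]
contact_force: [-8.7, -5.0, -4.1]
grip_width: 0.0102
finger_force: 58.7
```

Emit:
apply_moves:
  motion:
    - {"dx": 0, "dy": 0.0024, "dz": -0.0056, "roll": 0}
    - {"dx": 0, "dy": 0.0026, "dz": -0.0055, "roll": 0}
    - {"dx": 0, "dy": 0.003, "dz": -0.0054, "roll": 0}
    - {"dx": 0, "dy": 0.0032, "dz": -0.0053, "roll": 0}
    - {"dx": 0, "dy": 0.0034, "dz": -0.0052, "roll": 0}
    - {"dx": 0, "dy": 0.0035, "dz": -0.005, "roll": 0}
    - {"dx": 0, "dy": 0, "dz": 0, "roll": 0}
    - {"dx": 0, "dy": 0, "dz": 0, "roll": 0}
    - {"dx": 0, "dy": 0, "dz": 0, "roll": 0}

```text
time: 8.32
tool_pos: [0.576, -0.0711, 0.29]
ee_rot: [0.568, 0.823, -0.001, -0.001]
contact_force: [-13.8, -5.5, 0.7]
grip_width: 0.01
finger_force: 58.7
```

```bash
python3 - <<'E'
from h import *
from bench import sense,eyes
s=sense();x=np.loadtxt("x.txt");M=R.from_quat(s["ee_rot"]).as_matrix()
g=s["tool_pos"]+M[:,2]*.0539
h=C(x,[[x[3],-x[4],.126]])[0];u=np.array([np.cos(x[2]),np.sin(x[2]),0])
print("lid angle est",np.arctan2(g[2]-.126,(h-g)@u)-.2292, "rad",np.hypot(g[2]-.126,(h-g)@u),s["contact_force"])
out=[]
for n in("top","scene"):
    d=eyes.camera(n);b=red(d["image"]);print(n,b)
    u,v=(333,152) if n=="top" else (204,232)
    out.append(cv2.resize(d["image"][v-37:v+38,u-25:u+25],(400,600),interpolation=cv2.INTER_CUBIC))
    for t in(.35,.4,.45,.5): print(t,proj(d,C(x,[[x[3]-.131*np.cos(t),-.174,.126+.131*np.sin(t)],[x[3]-.122*np.cos(t),-.177,.126+.122*np.sin(t)]])).round(1).tolist())
cv2.imwrite("pics/c3.png",np.hstack(out))
E
```

```text
lid angle est 0.3984410986321557 rad 0.1874484370099767 [-13.76952376  -5.52547814   0.69681111]
top [([194, 190, 9, 12, 62], [197.6, 195.7])]
0.35 [[334.9, 159.7], [334.4, 156.5]]
0.4 [[334.9, 158.3], [334.4, 155.2]]
0.45 [[334.8, 156.8], [334.4, 153.8]]
0.5 [[334.7, 155.3], [334.3, 152.3]]
scene [([199, 227, 10, 10, 61], [203.5, 231.5])]
0.35 [[196.9, 224.9], [198.4, 228.2]]
0.4 [[197.3, 224.3], [198.8, 227.6]]
0.45 [[197.8, 223.8], [199.3, 227.2]]
0.5 [[198.3, 223.3], [199.8, 226.8]]
```

View pics/c3.png

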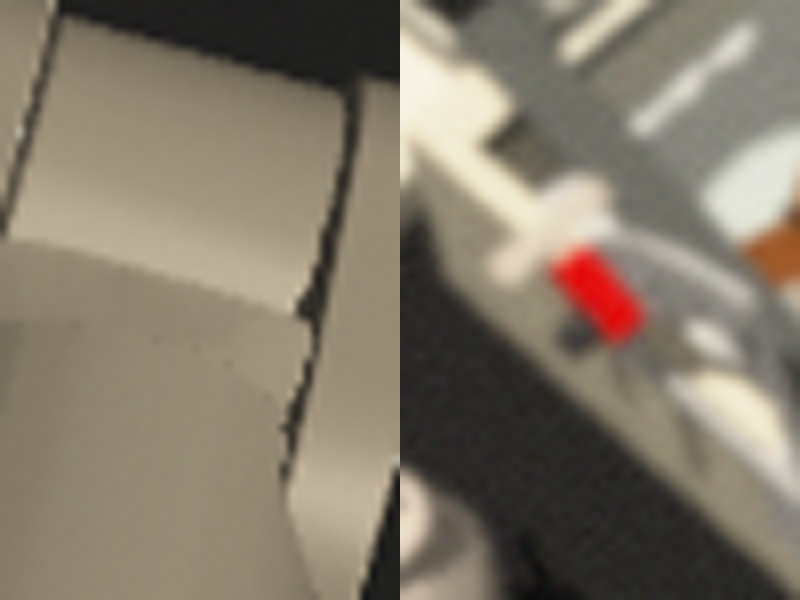

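The scene crop shows the pointer at (550,230) and the marker at (598,290), but this view barely resolves the angle, and the arm blocks the top view. I'll look from the wrist.

```bash
python3 - <<'E'
from h import *
from bench import eyes
import pickle
x=np.loadtxt("x.txt")
d=eyes.camera("wrist");pickle.dump(d,open("W3.pkl","wb"));print(red(d["image"]))
for t in(.4,.5,.6): print(t,(proj(d,C(x,[[x[3]-.131*np.cos(t),-.174,.126+.131*np.sin(t)],[x[3]-.122*np.cos(t),-.177,.126+.122*np.sin(t)]]))/.64).round(1).tolist())
cv2.imwrite("pics/w3.png",cv2.resize(d["image"],(800,600)))
E
```

```text
[]
0.4 [[471.3, 535.0], [488.1, 534.2]]
0.5 [[487.6, 554.9], [503.6, 552.2]]
0.6 [[507.9, 575.2], [522.6, 570.4]]
```

View pics/w3.png

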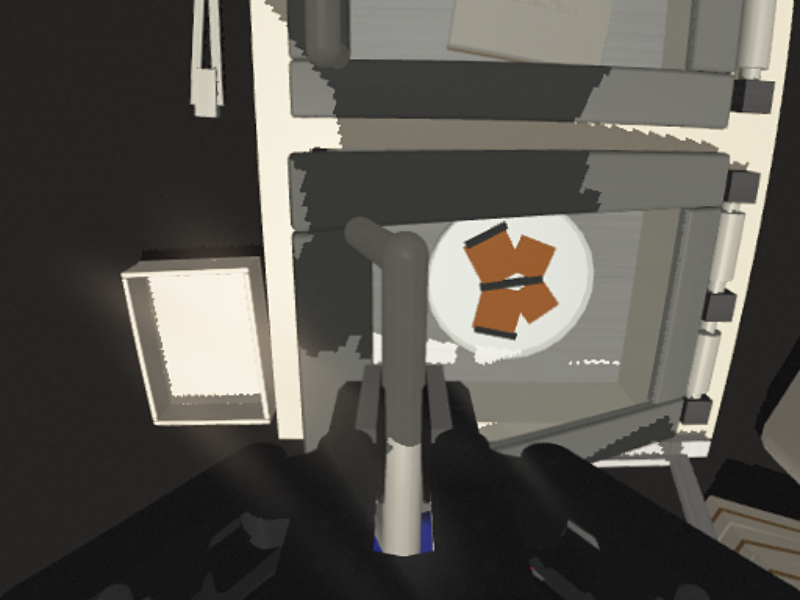

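```bash
cat > mk.py <<'E'
from h import *
import pickle
from bench import eyes
x=np.loadtxt("x.txt")
W=pickle.load(open("W.pkl","rb"));T=eyes.camera("top");S=eyes.camera("scene")
def up(n,u,v):
    im=np.zeros((384,512,3),np.uint8);im[v-75:v+75,u-100:u+100]=cv2.resize(cv2.imread(f"pics/{n}.png"),(200,150),interpolation=cv2.INTER_AREA);return im
T["image"]=up("ct",307,190);S["image"]=up("cs",215,215)
ptr={"top":(T,[333.3,167.6]),"scene":(S,[194.8,233.3]),"wrist":(W,[483*.64,428*.64])}
K=8
def msk(d,P,sh,hull=True):
    m=np.zeros((384*K//1,512*K),np.uint8);q=((proj(d,C(x,P))+sh+.5)*K).round().astype(np.int32)
    cv2.fillPoly(m,[cv2.convexHull(q) if hull else q],1);return m
def pol(r,t,y):return [[x[3]-r*np.cos(t),y,.126+r*np.sin(t)]]
def ring(y,ri=.1):
    a=np.linspace(-.05,1.6,60);return np.array([pol(.12,t,y)[0] for t in a]+[pol(ri,t,y)[0] for t in a[::-1]])
def box(t,y0):
    P=[]
    for r_ in(.09,.122):
        for v in(-.007,.007):
            for y in(y0,y0-.014):P.append([x[3]-r_*np.cos(t)+v*np.sin(t),y,.126+r_*np.sin(t)+v*np.cos(t)])
    return np.array(P)
for n,(d,p) in ptr.items():
    sh=np.array(p)-proj(d,C(x,pol(.131,0,-.174)))[0]
    h=cv2.cvtColor(d["image"],cv2.COLOR_BGR2HSV);o=(((h[...,0]<8)|(h[...,0]>172))&(h[...,1]>150)&(h[...,2]>70)).astype(np.uint8)
    l=cv2.connectedComponents(o)[1]
    c={"top":(149,333),"scene":(231,203),"wrist":(312,346)}[n];o=(l==l[c])&(o>0)
    O=cv2.resize(o.astype(np.uint8),None,fx=K,fy=K,interpolation=cv2.INTER_NEAREST)
    print(n,"shift",sh.round(1),"area",o.sum(),np.argwhere(o).min(0),np.argwhere(o).max(0))
    for y0 in(-.169,-.171,-.173):
        row=[]
        for t in np.arange(.3,.75,.05):
            B=msk(d,box(t,y0),sh)
            if n!="scene":
                for yy in(y0,y0+.006):B&=1-msk(d,ring(yy),sh,False)
            row.append(round((B&O).sum()/(B|O).sum(),2))
        print(y0,row)
E
python3 mk.py
```

```text
top shift [-0.1  1.6] area 57 [143 330] [155 336]
-0.169 [np.float64(0.21), np.float64(0.29), np.float64(0.38), np.float64(0.5), np.float64(0.67), np.float64(0.73), np.float64(0.61), np.float64(0.45), np.float64(0.31)]
-0.171 [np.float64(0.28), np.float64(0.36), np.float64(0.48), np.float64(0.61), np.float64(0.79), np.float64(0.77), np.float64(0.58), np.float64(0.42), np.float64(0.27)]
-0.173 [np.float64(0.28), np.float64(0.37), np.float64(0.46), np.float64(0.56), np.float64(0.62), np.float64(0.56), np.float64(0.43), np.float64(0.31), np.float64(0.2)]
scene shift [-1.9  1.8] area 69 [226 199] [237 208]
-0.169 [np.float64(0.19), np.float64(0.26), np.float64(0.34), np.float64(0.42), np.float64(0.5), np.float64(0.6), np.float64(0.68), np.float64(0.68), np.float64(0.63)]
-0.171 [np.float64(0.12), np.float64(0.17), np.float64(0.24), np.float64(0.32), np.float64(0.38), np.float64(0.47), np.float64(0.55), np.float64(0.63), np.float64(0.64)]
-0.173 [np.float64(0.05), np.float64(0.1), np.float64(0.16), np.float64(0.22), np.float64(0.28), np.float64(0.36), np.float64(0.43), np.float64(0.5), np.float64(0.57)]
wrist shift [0.2 0.9] area 185 [303 337] [320 357]
-0.169 [np.float64(0.0), np.float64(0.04), np.float64(0.14), np.float64(0.3), np.float64(0.53), np.float64(0.42), np.float64(0.23), np.float64(0.07), np.float64(0.01)]
-0.171 [np.float64(0.01), np.float64(0.07), np.float64(0.2), np.float64(0.42), np.float64(0.72), np.float64(0.47), np.float64(0.24), np.float64(0.07), np.float64(0.0)]
-0.173 [np.float64(0.03), np.float64(0.1), np.float64(0.26), np.float64(0.48), np.float64(0.67), np.float64(0.42), np.float64(0.2), np.float64(0.06), np.float64(0.0)]
```

Emit:
apply_moves:
  motion:
    - {"dx": 0, "dy": 0.0026, "dz": -0.004, "roll": 0}
    - {"dx": 0, "dy": 0.0028, "dz": -0.004, "roll": 0}
    - {"dx": 0, "dy": 0.0029, "dz": -0.0039, "roll": 0}
    - {"dx": 0, "dy": 0.003, "dz": -0.0038, "roll": 0}
    - {"dx": 0, "dy": 0, "dz": 0, "roll": 0}
    - {"dx": 0, "dy": 0, "dz": 0, "roll": 0}
    - {"dx": 0, "dy": 0, "dz": 0, "roll": 0}
    - {"dx": 0, "dy": 0, "dz": 0, "roll": 0}

```text
time: 9.23
tool_pos: [0.5871, -0.0669, 0.3057]
ee_rot: [0.568, 0.823, -0.001, -0.001]
contact_force: [-8.1, -5.1, -3.8]
grip_width: 0.0101
finger_force: 58.7
```

```bash
python3 - <<'E'
from h import *
from bench import sense,eyes
s=sense();x=np.loadtxt("x.txt");M=R.from_quat(s["ee_rot"]).as_matrix()
g=s["tool_pos"]+M[:,2]*.0539
h=C(x,[[x[3],-x[4],.126]])[0];u=np.array([np.cos(x[2]),np.sin(x[2]),0])
print("angle",np.arctan2(g[2]-.126,(h-g)@u)-.2292,np.arcsin((g[2]-.127)/.1848)-.2292,s["contact_force"],s["finger_force"])
d=eyes.camera("scene");im=cv2.resize(d["image"][195:270,154:254],(800,600),interpolation=cv2.INTER_CUBIC)
cv2.imwrite("pics/c4.png",im)
for t in(.4,.45,.5,.55):
    print(t,((proj(d,C(x,[[x[3]-.131*np.cos(t),y,.126+.131*np.sin(t)] for y in(-.164,-.174,-.184)])-0)-[154,195])*8).round().tolist())
E
```

```text
angle 0.5032157690091567 0.5119794991245359 [-8.13524436 -5.14685757 -3.75783999] 58.72027337551117
0.4 [[369.0, 215.0], [346.0, 235.0], [324.0, 255.0]]
0.45 [[373.0, 210.0], [350.0, 230.0], [327.0, 250.0]]
0.5 [[377.0, 207.0], [355.0, 227.0], [332.0, 247.0]]
0.55 [[383.0, 204.0], [360.0, 224.0], [337.0, 244.0]]
```

View pics/c4.png

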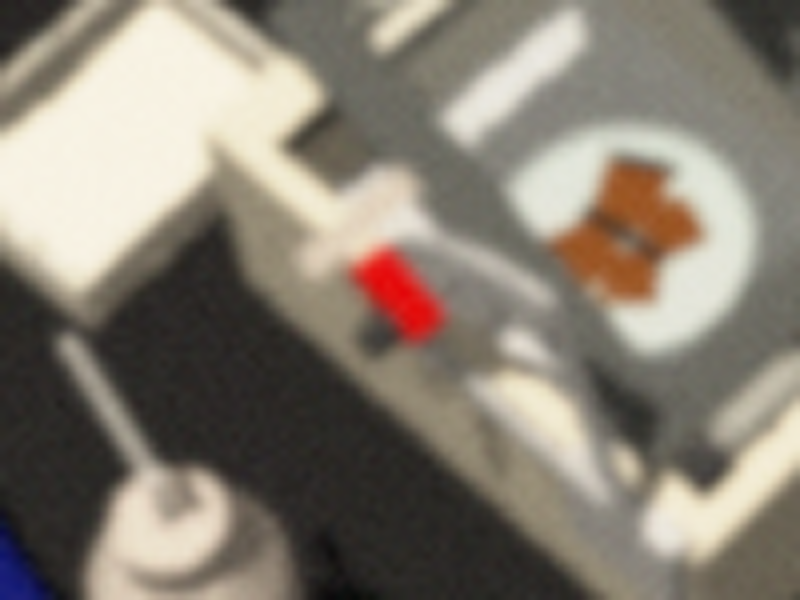

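```bash
python3 -c "
from bench import sense,job
s=sense();print(s['joint_velocities'].round(3),s['finger_force']);print(job.finish_job())"
```

```text
[-0.001 -0.002 -0.001 -0.     0.001  0.001 -0.001] 58.720051646232605
the job is handed in; nothing more can be done
None
```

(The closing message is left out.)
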